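# Load the vial purge station and set its hold-open valve

## Task

Load the purge station: stand the tall vial in pocket one, next to the valve, and then the short vial in pocket two, in the middle, each upright, right down in its pocket and let go; pocket three stays empty. Then take the valve wheel by its crank handle, close the valve clockwise until it comes to its stop, and back it off exactly two full turns. The valve creeps shut when let go, so finish gripping the crank handle and holding it still at two turns open; leave the other things on the bench where they lie.

Things in the scene. Friction and masses are not known exactly. Their poses are not given: they have to be found in the camera images.
- station: Purge station, fixed to the bench: aluminium base plate 80 mm (its x) by 250 mm (its y), 8 mm thick, with a grey vial block on its -y half (60 by 125 mm, top 30 mm above the bench) and a brass needle valve with a dark spoked wheel on its +y half. Origin: centre of the underside, on the bench; z up, its -x side faces the robot.
- pocket_1 (a point): Centre of the floor of pocket one, the pocket nearest the valve (90 mm from the valve's axis), marked by one dark dot on the robot's side of it. All three pockets are round, 20 mm wide, 15 mm deep, with a 1.5 mm chamfer; floor 15 mm and mouth 30 mm above the bench, 40 mm apart in a row along the station's y. Axes as the station's.
- pocket_2 (a point): Centre of the floor of pocket two, the middle one, marked by two dark dots; same size. Axes as the station's.
- pocket_3 (a point): Centre of the floor of pocket three, the one farthest from the valve, marked by three dark dots; same size. It stays empty.
- valve_axis (a point): Point on the vertical axis of the valve wheel, 76 mm above the bench, level with the middle of the crank handle. The wheel's rim is 38 mm in radius, its top 55 mm above the bench. Axes as the station's.
- valve_wheel (a joint): Turn of the valve wheel, rad: 0 at the closed stop, growing anticlockwise (from above) as it opens; 12.57 is two turns open; starts between 1.5 and 5, limit 20. At q the crank handle stands at angle pi + q about z in the station's frame: at 0 and each full turn on the -x side (towards the robot). Friction 0.04 N m plus a closing spring of 0.006 N m per rad, so it creeps shut if let go.
- handle_grip (a point): Middle of the upright crank handle on the wheel's rim, a black round grip 16 mm thick and 36 mm tall (from 57 to 93 mm above the bench) that spins freely on its pin, 38 mm from the valve's axis: a gripper that holds it can keep its own direction while it goes round in a circle.
- vial_tall: Tall glass vial with white cap, 17 mm thick, 54 mm tall (the body to grip is the lower 46 mm), 30 g, standing on the bench. Origin: centre of its underside, z up.
- vial_short: Short glass vial with black cap, 15 mm thick, 46 mm tall (the body to grip is the lower 38 mm), 30 g, standing on the bench. Origin: centre of its underside, z up.
- tweezers: Bystander: fine steel tweezers, 115 x 15 x 8 mm, long along its own y, lying at the right edge. Origin: centre of the underside.
- petri_dish: Bystander: petri dish, 59 mm wide, 14 mm tall. Origin: centre of the underside.
- gel_box: Bystander: flat chip box, 57 x 52 x 12 mm. Origin: centre of the underside.
- glue_syringe: Bystander: small syringe, 114 mm long along its own y, 19 mm tall. Origin: centre of the underside.
- screw_pot: Bystander: open metal pot of screws, 49 mm wide, 21 mm tall. Origin: centre of the underside.
- crank_handle: The same crank handle as a part of its own; its origin is the centre of its lower end, 57 mm above the bench; it spins freely, so its yaw means nothing. Opening the valve takes 1 N on it near the stop and 3 N at two turns.

How it is judged:
By the outcome, as a careful person would: the job done as asked, in the order asked, and still so for the second after the job is handed in, while the arm keeps its last pose, push and grip.
It also fails if it takes over 72 s, if anything falls off the work surface, if the arm or the gripper's body presses on something with over 40 N, if the wrist force passes 120 N, or if a joint passes its speed limit or range.

## Robot

A 6-joint arm with a two-finger parallel gripper is mounted at the origin on a cart in front of the work surface, level with it; the furniture and walls round the work are solid. World frame = base frame: x ahead of the robot, y to its left, z up, the work surface at z = 0. Lengths are in mm, angles in rad, forces in N, time in s.
With the tool pointing down it reaches from about 275 to 975 mm from the base axis. Payload 8.4 kg.
Tool frame: the origin (TCP) lies at the very end of the fingers, on their centre line; the grasp point (between the pads) lies 19 mm behind it (robot.tcp_to_grasp is the distance from the TCP to the grasp point, in mm); x points along the fingers, z is the direction in which the jaws open and shut, and the axes are right-handed (so a half turn about x gives the same grasp; the last joint's range is limited). The gripper opens to 92 mm and grips with 3 to 60 N. Pads are 20 mm wide; open, the fingers measure 128 mm over their backs; the gripper's body (75 mm by 189 mm) begins 69 mm behind the grasp point.
Start: joints at [1.26, 0.353, 1.633, -0, 1.155, -0.002], TCP at [189.946, 595.44, 214.583] pointing down, gripper open.
Joint ranges: [-2.63, 2.63], [-0.92, 2.1], [0.06, 2.66], [-1.3, 4.44], [0, 2.69], [-3.02, 3.02]. Speed limits (rad/s): [2.22, 2.22, 2.79, 3.14, 3.14, 3.14].

## Interface

Orientations are given as a unit quaternion [w, x, y, z].
In Python, from cell import robot gives the robot as it stands.
- The arm moves only by the tool carry_out, never from a script. Its argument "steps" is a list of rows, each a list of 7 numbers: the closure, from -1 (fully open) to 1 (shut), so that 0 is half open, then the shift along the tool's x, y, z in m, then the turn, a rotation vector about the tool's x, y, z in rad. In form: [[claw, dx, dy, dz, ax, ay, az], ...]. A call has 1 to 12 rows; each row is the pose to reach, as a shift and turn from the pose commanded when the call began, along the tool's axes at that moment; what a row does not reach only later rows make up. A row lasts 1/12 s, in which the tool goes at most 41.7 mm and 7.16 degrees, less where a joint would pass 70% of its speed; a pose out of reach is approached as far as the arm can. A call with a gripper value outside its range is refused whole. The fingers move at their own pace and stop on an object; "squeeze" is the grip in N (left out, the last holds). Time passes only in rows, so rows that repeat a pose let the fingers close. It gives the time, the measured TCP pose, the force and the opening at its end, in the units of the state.
- robot.read_state(): the state, without advancing time (a new reading comes with each control period).
- robot.read_camera(name): name is "scene" or "top" or "wrist"; returns a dict with "img" (480x640x3 uint8, red, green, blue), "fx", "fy", "cx", "cy" (pixels), "origin" and "rotation" of the camera in the world. Camera axes: x right, y up, looking along -z (the intrinsics and any distortion apply to the point x, -y, -z); pixel columns grow to the right and rows downward; lengths in mm; the calibration is good to about 2 mm. The wrist camera is an equidistant fisheye: a pixel r from the principal point sees the ray r / f radians off the axis. A picture is of the moment at which its call begins. There is no depth.
- robot.job_done(): hands the job in, once; it reports no verdict.
The state is a dict: "clock": time; "qpos": joint angles; "joint_vel": joint speeds; "joint_efforts": joint torques, N m; "eef_pos": TCP position; "orientation": TCP orientation; "force": force on the tool from outside, world axes, zero at the start; "ft_torque": the same for the moment, N m; "gripper_width": finger opening in mm.
Only numpy, scipy, OpenCV 4.12 (cv2) and the standard library are available. Lean on these libraries where they do the work, as an engineer would, in place of code of your own. Each camera call takes 0.05 s, during which the arm holds its last target. There are 200 camera calls.

## Working session

There is one attempt and no reset: what is moved stays moved. The work goes in short steps, Python scripts to look and compute and a tool call to move; the robot and the scene stay as the last step left them, time stands still between calls to the robot, and variables do not carry over. Pictures are saved under pics/ and viewed, about 8 in all and at most 12, crops included, and the job is handed in when it is done.

Besides the shell and the picture viewer there is one more tool, called after ">>>" in YAML: its name, and indented under it one key for each argument. carry_out: Moves the arm, as the interface text tells. Its arguments: {"type":"object","properties":{"steps":{"type":"array"},"squeeze":{"type":"number"}},"required":["steps"]}

```bash
mkdir -p pics; ls; cat > h.py <<'E'
import numpy as np, cv2
from scipy.spatial.transform import Rotation as R
from cell import robot
def save(c,n): cv2.imwrite('pics/'+n+'.png',c['img'][:,:,::-1])
def ray(c,u,v,fish=False):
    x=(u-c['cx'])/c['fx']; y=(v-c['cy'])/c['fy']
    if fish:
        r=np.hypot(x,y); s=np.sin(r)/r if r>1e-9 else 1
        d=np.array([x*s,-y*s,-np.cos(r)])
    else: d=np.array([x,-y,-1.])
    return np.array(c['origin'],float), np.array(c['rotation']).reshape(3,3)@d
def onplane(c,u,v,z,fish=False):
    o,d=ray(c,u,v,fish); return o+d*(z-o[2])/d[2]
def proj(c,p,fish=False):
    q=np.array(c['rotation']).reshape(3,3).T@(np.array(p,float)-np.array(c['origin']))
    x,y,z=q[0],-q[1],-q[2]
    if fish:
        r=np.hypot(x,y); t=np.arctan2(r,z); return c['cx']+c['fx']*t*x/r, c['cy']+c['fy']*t*y/r
    return c['cx']+c['fx']*x/z, c['cy']+c['fy']*y/z
E
python3 - <<'E'
from h import *
for n in ['top','scene']:
    c=robot.read_camera(n); save(c,n+'0'); print(n,{k:np.round(v,3).tolist() for k,v in c.items() if k!='img'})
    np.save(n+'0.npy',c,allow_pickle=True)
c=robot.read_camera('wrist');save(c,'wrist0');print({k:np.round(v,3).tolist() for k,v in c.items() if k!='img'})
s=robot.read_state();print(s); w,x,y,z=s['orientation'];print(R.from_quat([x,y,z,w]).as_matrix().round(3))
E
```

```text
pics
top {'fx': 607.567, 'fy': 607.567, 'cx': 315.552, 'cy': 222.87, 'origin': [356.527, -171.39, 1127.072], 'rotation': [0.708, 0.052, -0.068, -0.701]}
scene {'fx': 615.177, 'fy': 615.177, 'cx': 307.448, 'cy': 239.779, 'origin': [-350.628, -676.997, 1051.763], 'rotation': [0.796, 0.336, -0.202, -0.461]}
{'fx': 371.648, 'fy': 371.648, 'cx': 322.604, 'cy': 234.957, 'origin': [125.173, 616.328, 383.582], 'rotation': [0.801, -0.099, -0.072, 0.586]}
{'clock': 0.15, 'qpos': array([ 1.25957666e+00,  3.53519863e-01,  1.63393244e+00, -3.32238139e-05,
        1.15522997e+00, -2.35399898e-03]), 'joint_vel': array([-0.00050652, -0.00228462, -0.0020521 , -0.00177285,  0.00044613,
       -0.00061014]), 'joint_efforts': array([-1.39904005e-03, -5.94205284e+01, -3.34470105e+01,  6.95689023e-02,
        2.03688105e-02, -9.63758157e-05]), 'eef_pos': array([189.85414935, 595.07158494, 214.03012624]), 'orientation': array([ 0.57065115, -0.4173786 ,  0.57126171,  0.41690816]), 'force': array([ 0.3045576 , -0.4403898 , -0.41641289]), 'ft_torque': array([0.01200648, 0.01219165, 0.04040748]), 'gripper_width': 91.92242844668492}
[[-0.    -0.953  0.304]
 [-0.001  0.304  0.953]
 [-1.    -0.    -0.001]]
```

View pics/top0.png

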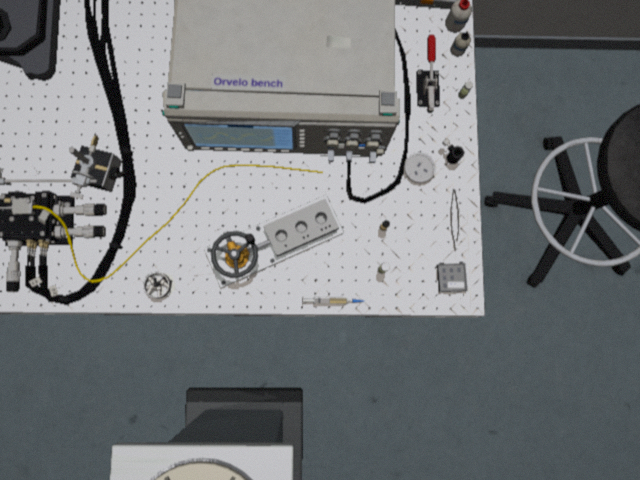

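View pics/scene0.png

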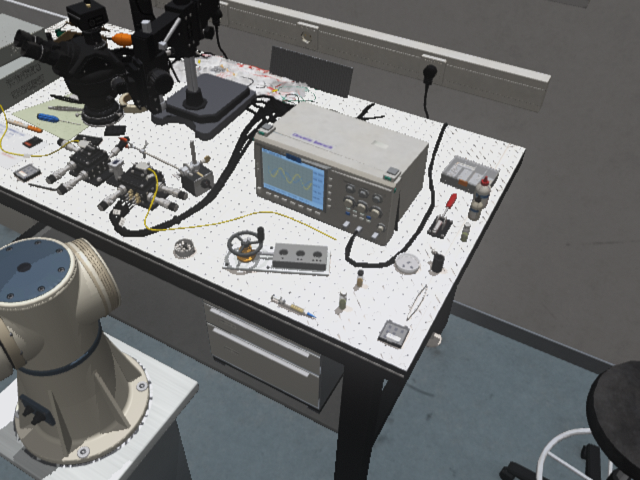

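The top view shows the wheel at about (234,254), pockets at (281,235), (301,227) and (321,219), the short vial at (383,228) and the tall vial at (381,270). The oscilloscope stands behind the station.

```bash
python3 - <<'E'
s=open('h.py').read()
s=s.replace("np.array(c['rotation']).reshape(3,3)","rot(c)")
s=s.replace("def ray","def rot(c):\n    w,x,y,z=c['rotation']; return R.from_quat([x,y,z,w]).as_matrix()\ndef ray",1)
open('h.py','w').write(s)
E
python3 - <<'E'
from h import *
t=np.load('top0.npy',allow_pickle=True).item(); s=np.load('scene0.npy',allow_pickle=True).item()
for n,u,v,z in [('wheel',234,254,52),('p1',281,235,30),('p2',301,227,30),('p3',321,219,30),('tallcap',380.5,267,54),('shortcap',384,225,46),('scopefront',190,150,0),('scopefrontR',380,160,0),('syr',335,301,10),('dish',420,169,10),('box',452,278,10)]:
    print(n,onplane(t,u,v,z).round(0))
# close-up crops
a=t['img'][190:320,190:410]; b=s['img'][215:345,205:445]
cv2.imwrite('pics/crop.png',np.vstack([cv2.resize(a,(660,390),interpolation=2),cv2.resize(b,(660,200*390//215)[:2] if 0 else (660,358),interpolation=2)])[:600,:,::-1] if 0 else cv2.resize(a,(770,455),interpolation=2)[:,:,::-1])
E
```

```text
wheel [484. -51.  52.]
p1 [ 522. -133.   30.]
p2 [ 537. -170.   30.]
p3 [ 553. -206.   30.]
tallcap [ 463. -312.   54.]
shortcap [ 540. -320.   46.]
scopefront [689.  44.   0.]
scopefrontR [ 674. -320.    0.]
syr [ 404. -233.   10.]
dish [ 655. -395.   10.]
box [ 448. -450.   10.]
```

View pics/crop.png

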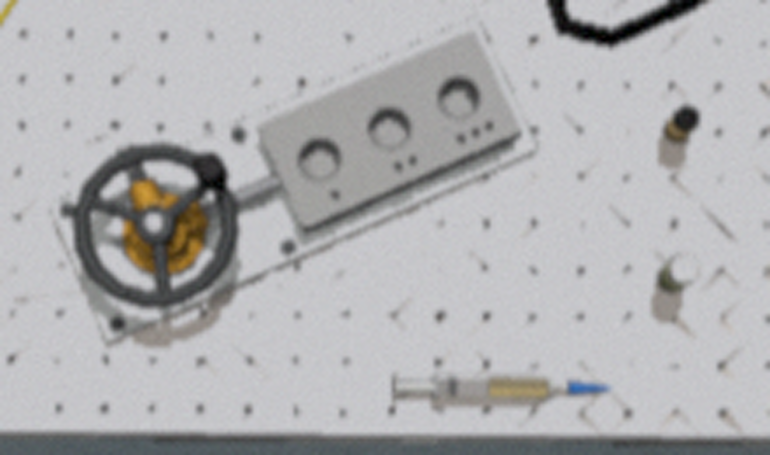

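Measured: the station yaw is about 23°, the pocket spacing comes out at 40 mm, and the valve sits 90 mm from p1, all as specified. I'll keep the jaws along station x throughout and go above the tall vial now.

>>> carry_out:
  steps:
    - [0,0.024,-0.536,-0.781,0.86,0,0]
    - [0,0.024,-0.536,-0.781,0.86,0,0]
    - [0,0.024,-0.536,-0.781,0.86,0,0]
    - [0,0.024,-0.536,-0.781,0.86,0,0]
    - [0,0.024,-0.536,-0.781,0.86,0,0]
    - [0,0.024,-0.536,-0.781,0.86,0,0]
    - [0,0.024,-0.536,-0.781,0.86,0,0]
    - [0,0.024,-0.536,-0.781,0.86,0,0]
    - [0,0.024,-0.536,-0.781,0.86,0,0]
    - [0,0.024,-0.536,-0.781,0.86,0,0]
    - [0,0.024,-0.536,-0.781,0.86,0,0]
    - [0,0.024,-0.536,-0.781,0.86,0,0]

```text
clock: 1.15
eef_pos: [334.1, 115.0, 202.1]
orientation: [0.693, -0.141, 0.693, 0.141]
force: [1.8, -0.4, -0.6]
gripper_width: 46.4
```

>>> carry_out:
  steps:
    - [0,0.0,-0.298,0.076,0,0,0]
    - [0,0.0,-0.298,0.076,0,0,0]
    - [0,0.0,-0.298,0.076,0,0,0]
    - [0,0.0,-0.298,0.076,0,0,0]
    - [0,0.0,-0.298,0.076,0,0,0]
    - [0,0.0,-0.298,0.076,0,0,0]
    - [0,0.0,-0.298,0.076,0,0,0]
    - [0,0.0,-0.298,0.076,0,0,0]
    - [0,0.0,-0.298,0.076,0,0,0]
    - [0,0.0,-0.298,0.076,0,0,0]
    - [0,0.0,-0.298,0.076,0,0,0]
    - [0,0.0,-0.298,0.076,0,0,0]

```text
clock: 2.15
eef_pos: [519.6, -126.3, 201.9]
orientation: [0.693, -0.141, 0.693, 0.142]
force: [-1.2, 1.1, 0.5]
gripper_width: 45.8
```

```bash
python3 - <<'E'
from h import *
c=robot.read_camera('wrist'); save(c,'w1'); np.save('w1.npy',c,allow_pickle=True)
print(robot.read_state()['eef_pos'],c['origin'],rot(c).round(3))
for n,p in dict(p1=(522,-133,30),p2=(537,-170,30),wheel=(486,-50,55),tcp=robot.read_state()['eef_pos']).items(): print(n,proj(c,p,True))
E
```

```text
[ 519.84862248 -126.32093815  202.04844038] [492.9097919  -63.62554219 371.54035521] [[ 0.92  -0.381 -0.095]
 [ 0.392  0.893  0.222]
 [ 0.    -0.241  0.971]]
p1 (np.float64(322.1029835501041), np.float64(225.05478792639377))
p2 (np.float64(321.380814094822), np.float64(265.3313044091478))
wheel (np.float64(321.3762291403846), np.float64(126.60090705522538))
tcp (np.float64(322.971441176728), np.float64(286.7316429875332))
```

View pics/w1.png

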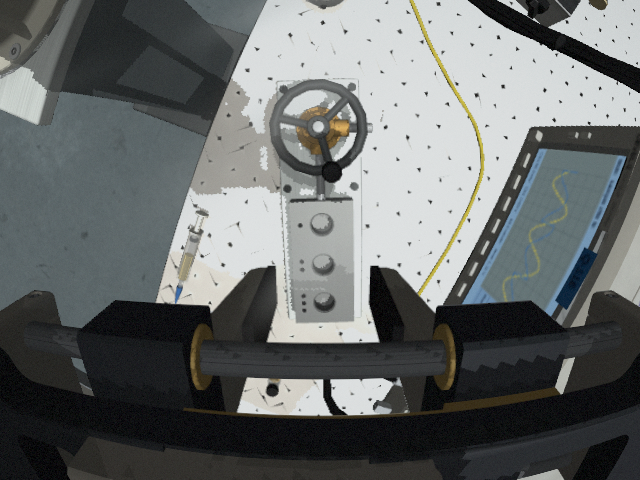

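The wrist view shows the pockets near (321,223), (323,263) and (324,301), the wheel hub at about (318,127) and the handle top at about (332,171). Next I'll refine these points.

```bash
python3 - <<'E'
from h import *
c=np.load('w1.npy',allow_pickle=True).item()
g=cv2.cvtColor(c['img'],cv2.COLOR_RGB2GRAY)
big=cv2.resize(g[100:330,260:380],None,fx=5,fy=5,interpolation=cv2.INTER_CUBIC)
r=cv2.HoughCircles(cv2.medianBlur(big,9),cv2.HOUGH_GRADIENT,1,120,param1=80,param2=22,minRadius=45,maxRadius=75)
for x,y,rad in r[0]:
    u,v=x/5+260-.4,y/5+100-.4; print('hough',u.round(1),v.round(1),(rad/5).round(1),onplane(c,u,v,30,True).round(1))
r=cv2.HoughCircles(cv2.medianBlur(big,9),cv2.HOUGH_GRADIENT,1,500,param1=80,param2=22,minRadius=190,maxRadius=260)
for x,y,rad in r[0]:
    u,v=x/5+260-.4,y/5+100-.4; print('wheel',u.round(1),v.round(1),(rad/5).round(1),onplane(c,u,v,53,True).round(1))
# handle: dark blob
m=((g<35)*255).astype(np.uint8)[155:190,315:350]
n,l,s,ce=cv2.connectedComponentsWithStats(m)
for i in range(1,n):
    if s[i,4]>50: print('handle',s[i],ce[i]+[315,155],onplane(c,*(ce[i]+[315,155]),90,True).round(1))
crop=c['img'][60:330,250:390]; cv2.imwrite('pics/w1c.png',cv2.resize(crop,None,fx=2.2,fy=2.2,interpolation=2)[:,:,::-1])
E
```

```text
hough 321.3 223.9 11.8 [ 520.9 -132.3   30. ]
hough 324.3 302.5 10.4 [ 555.1 -205.2   30. ]
wheel 318.3 126.7 38.2 [483.6 -51.   53. ]
handle [  4   6  23  21 331] [330.93655589 170.96676737] [506.6 -79.6  90. ]
```

>>> carry_out:
  steps:
    - [0,0.072,-0.149,-0.125,0,0,0]
    - [0,0.072,-0.149,-0.125,0,0,0]
    - [0,0.072,-0.149,-0.125,0,0,0]
    - [0,0.072,-0.149,-0.125,0,0,0]
    - [0,0.072,-0.149,-0.125,0,0,0]
    - [0,0.072,-0.149,-0.125,0,0,0]
    - [0,0.072,-0.149,-0.125,0,0,0]
    - [0,0.072,-0.149,-0.125,0,0,0]
    - [0,0.072,-0.149,-0.125,0,0,0]

```text
clock: 2.95
eef_pos: [464.6, -312.3, 130.6]
orientation: [0.693, -0.142, 0.693, 0.142]
force: [-0.3, 0.1, -0.8]
gripper_width: 46.1
```

```bash
python3 - <<'E'
from h import *
c=robot.read_camera('wrist'); save(c,'w2'); np.save('w2.npy',c,allow_pickle=True)
print(robot.read_state()['eef_pos'],c['origin'])
for n,p in dict(tall=(463,-312,54),short=(540,-320,46)).items(): print(n,proj(c,p,True))
E
```

```text
[ 464.72737214 -312.33477138  130.6882517 ] [ 437.61265975 -249.59933469  300.22734634]
tall (np.float64(320.48295376039675), np.float64(243.29964894000085))
short (np.float64(410.6948498046783), np.float64(288.4814035160039))
```

View pics/w2.png

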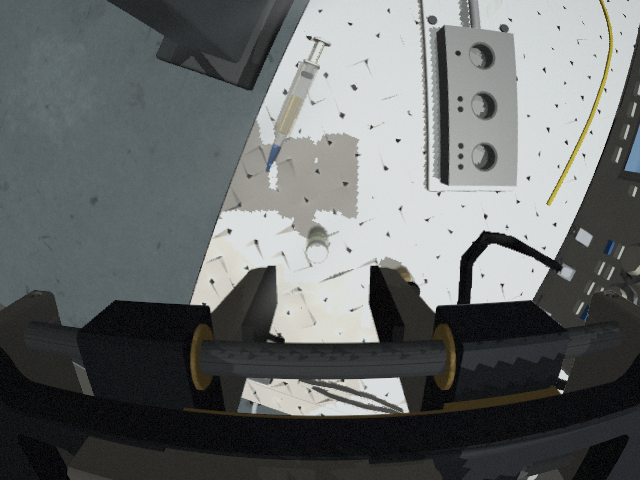

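The tall vial's white cap is at about (316.5,251), with its body just above it in the image; the short vial shows at about (405,278).

```bash
python3 - <<'E'
from h import *
c=np.load('w2.npy',allow_pickle=True).item()
print(onplane(c,316.5,251,54,True), onplane(c,316,234,8,True),onplane(c,407,281,46,True))
big=cv2.resize(c['img'][215:275,290:345],None,fx=8,fy=8,interpolation=2);g=cv2.cvtColor(big,cv2.COLOR_RGB2GRAY)
r=cv2.HoughCircles(cv2.medianBlur(g,9),cv2.HOUGH_GRADIENT,1,60,param1=60,param2=18,minRadius=60,maxRadius=120)
for x,y,rad in r[0][:4]: print(x/8+290,y/8+215,rad/8,onplane(c,x/8+290,y/8+215,54,True).round(1))
cv2.imwrite('pics/w2c.png',big[:,:,::-1])
E
```

```text
[ 462.62644294 -318.15599187   54.        ] [ 461.34834181 -317.8960716     8.        ] [ 534.5277814  -315.68786947   46.        ]Traceback (most recent call last):
  File "<stdin>", line 6, in <module>
TypeError: 'NoneType' object is not subscriptable
```

>>> carry_out:
  steps:
    - [0,0.03,-0.004,-0.004,0,0,0]
    - [0,0.065,-0.004,-0.004,0,0,0]
    - [0,0.095,-0.004,-0.004,0,0,0]
    - [0,0.1135,-0.004,-0.004,0,0,0]
    - [0,0.1135,-0.004,-0.004,0,0,0]
    - [1,0.1135,-0.004,-0.004,0,0,0]
    - [1,0.1135,-0.004,-0.004,0,0,0]
    - [1,0.1135,-0.004,-0.004,0,0,0]
    - [1,0.1135,-0.004,-0.004,0,0,0]
    - [1,0.1135,-0.004,-0.004,0,0,0]
    - [1,0.1135,-0.004,-0.004,0,0,0]
    - [1,0.1135,-0.004,-0.004,0,0,0]
  squeeze: 15

```text
clock: 4.0
eef_pos: [462.7, -319.5, 17.7]
orientation: [0.693, -0.142, 0.692, 0.141]
force: [-1.0, 1.0, 8.1]
gripper_width: 16.5
```

>>> carry_out:
  steps:
    - [1,-0.03,0,0,0,0,0]
    - [1,-0.065,0.0,0.0,0,0,0]
    - [1,-0.065,0.03,0.025,0,0,0]
    - [1,-0.065,0.06,0.05,0,0,0]
    - [1,-0.065,0.09,0.077,0,0,0]
    - [1,-0.065,0.12,0.102,0,0,0]
    - [1,-0.065,0.14,0.119,0,0,0]
    - [1,-0.065,0.149,0.127,0,0,0]
    - [1,-0.048,0.149,0.127,0,0,0]
    - [1,-0.048,0.149,0.127,0,0,0]
    - [1,-0.048,0.149,0.127,0,0,0]
    - [1,-0.048,0.149,0.127,0,0,0]

```text
clock: 5.0
eef_pos: [520.2, -132.9, 64.7]
orientation: [0.693, -0.141, 0.693, 0.141]
force: [0.4, 0.7, -0.4]
gripper_width: 16.4
```

```bash
python3 - <<'E'
from h import *
c=robot.read_camera('wrist'); save(c,'w3'); np.save('w3.npy',c,allow_pickle=True)
s=robot.read_state();p=s['eef_pos'];print(p,s['gripper_width'],s['force'],c['origin'])
for n,q in dict(tcp=p,vbot=(p[0],p[1],p[2]-17),vtop=(p[0],p[1],p[2]+37),p1=(521.2,-132.5,30),p2=(537.7,-169,30)).items(): print(n,np.round(proj(c,q,True),1))
cv2.imwrite('pics/w3c.png',cv2.resize(c['img'][110:320,225:425],(762,800*0+600*0+800)[:2] if 0 else (570,600),interpolation=2)[:,:,::-1])
E
```

```text
[ 520.45944892 -132.9705113    64.9349246 ] 16.322075408825388 [0.49316518 0.34017131 0.02600009] [493.55607376 -70.09430321 234.38290341]
tcp [322.9 286.8]
vbot [322.9 274.9]
vtop [323.  321.4]
p1 [324.3 264. ]
p2 [325.8 325.3]
```

View pics/w3c.png

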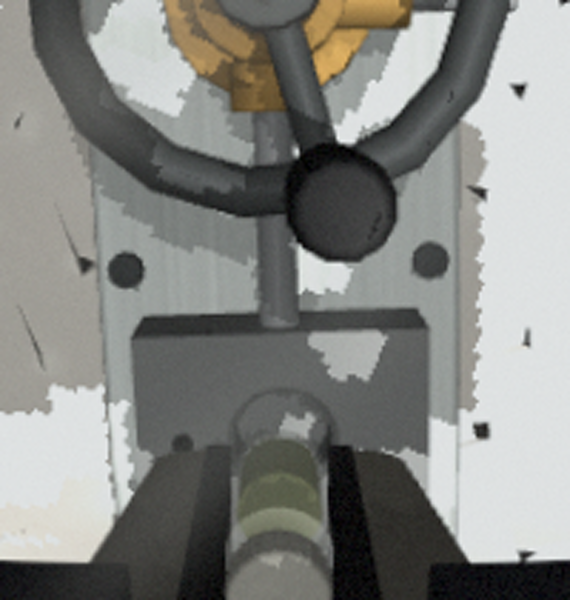

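The crop shows the vial laterally aligned with the arc below it (both centred near u≈324). I'll check numerically whether that arc is the pocket rim or the vial's bottom.

```bash
python3 - <<'E'
from h import *
c=np.load('w3.npy',allow_pickle=True).item()
crop=lambda q:((np.array(proj(c,q,True))-[225,110])*[2.85,600/210]).round(0)
p=np.array([520.5,-133,65]); yw=np.array([-.392,.92,0]);zw=np.array([.92,.392,0]);k=np.array([0,0,1])
P=np.array([521.2,-132.5,30])
for n,q in dict(vb_near=p+8.5*yw-17*k,vb_l=p-8.5*zw-17*k,vb_r=p+8.5*zw-17*k,cap_r=p+8.5*zw+32*k,cap_l=p-8.5*zw+32*k, pk_near=P+11.5*yw,pk_near10=P+10*yw,pk_l=P-10*zw,pk_r=P+10*zw,blk_near=P+62.5/2*yw).items(): print(n,crop(q))
print(onplane(c,225+282/2.85,110+388/2.857,30,True),onplane(c,225+282/2.85,110+388/2.857,48,True))
E
```

```text
vb_near [279. 428.]
vb_l [234. 471.]
vb_r [325. 471.]
cap_r [339. 588.]
cap_l [220. 588.]
pk_near [283. 385.]
pk_near10 [283. 393.]
pk_l [234. 440.]
pk_r [332. 440.]
blk_near [283. 288.]
[ 516.70228752 -122.51844881   30.        ] [ 514.66380074 -117.9014549    48.        ]
```

>>> carry_out:
  steps:
    - [1,0.01,0,0,0,0,0]
    - [1,0.015,0,0,0,0,0]
    - [1,0.018,0,0,0,0,0]
    - [1,0.021,0,0,0,0,0]
    - [1,0.024,0,0,0,0,0]
    - [1,0.027,0,0,0,0,0]
    - [1,0.027,0,0,0,0,0]

```text
clock: 5.63
eef_pos: [520.1, -132.0, 36.8]
orientation: [0.693, -0.141, 0.693, 0.141]
force: [-0.6, 0.1, -1.1]
gripper_width: 16.2
```

>>> carry_out:
  steps:
    - [1,0.002,0,0,0,0,0]
    - [1,0.004,0,0,0,0,0]
    - [1,0.004,0,0,0,0,0]
    - [0.4,0.004,0,0,0,0,0]
    - [0.3,0.004,0,0,0,0,0]
    - [0.2,0.004,0,0,0,0,0]
    - [0,0.004,0,0,0,0,0]
    - [0,0.004,0,0,0,0,0]
    - [0,0.004,0,0,0,0,0]
    - [0,-0.03,0,0,0,0,0]
    - [0,-0.065,0,0,0,0,0]
    - [0,-0.09,0,0,0,0,0]

```text
clock: 6.63
eef_pos: [520.8, -132.2, 129.5]
orientation: [0.693, -0.141, 0.693, 0.141]
force: [1.7, -0.1, 0.6]
gripper_width: 45.9
```

>>> carry_out:
  steps:
    - [0,0,-0.178,-0.059,0,0,0]
    - [0,0,-0.178,-0.059,0,0,0]
    - [0,0,-0.178,-0.059,0,0,0]
    - [0,0,-0.178,-0.059,0,0,0]
    - [0,0,-0.178,-0.059,0,0,0]
    - [0,0,-0.178,-0.059,0,0,0]
    - [0,0,-0.178,-0.059,0,0,0]
    - [0,0,-0.178,-0.059,0,0,0]

```text
clock: 7.3
eef_pos: [535.3, -318.1, 127.1]
orientation: [0.693, -0.141, 0.693, 0.141]
force: [0.3, 0.5, 0.7]
gripper_width: 45.8
```

```bash
python3 - <<'E'
from h import *
c=robot.read_camera('wrist'); save(c,'w4'); np.save('w4.npy',c,allow_pickle=True)
print(robot.read_state()['eef_pos'],c['origin'],proj(c,(537,-319,46),True),proj(c,(537,-319,0),True),proj(c,(521,-132.5,69),True))
g=cv2.cvtColor(c['img'],cv2.COLOR_RGB2GRAY)
cv2.imwrite('pics/w4c.png',cv2.resize(c['img'][20:290,230:430],(592,800)[:2] if 0 else (440,594),interpolation=2)[:,:,::-1])
m=((g<70)*255).astype(np.uint8)[200:290,290:360]
n,l,s,ce=cv2.connectedComponentsWithStats(m)
for i in range(1,n):
    if s[i,4]>60: print(s[i]+[290,200,0,0,0],ce[i]+[290,200],onplane(c,*(ce[i]+[290,200]),46,True).round(1))
E
```

```text
[ 535.3979234  -317.70987022  127.17937232] [ 508.65698725 -255.51285685  296.77860986] (np.float64(324.35016650176823), np.float64(245.1479304954663)) (np.float64(324.08395937330283), np.float64(230.16192998955069)) (np.float64(415.59679419207293), np.float64(-15.548013767051316))
```

View pics/w4c.png

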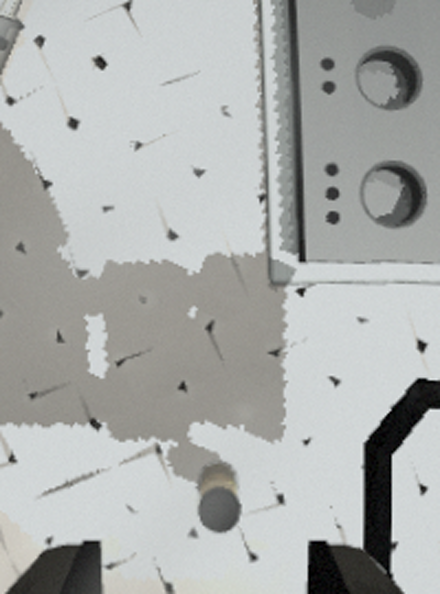

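The short vial's black cap is at about (329.5,251), which puts it near (542,-322). I'll descend and grip.

>>> carry_out:
  steps:
    - [0,0.03,-0.006,0.0045,0,0,0]
    - [0,0.065,-0.006,0.0045,0,0,0]
    - [0,0.095,-0.006,0.0045,0,0,0]
    - [0,0.11,-0.006,0.0045,0,0,0]
    - [0,0.11,-0.006,0.0045,0,0,0]
    - [1,0.11,-0.006,0.0045,0,0,0]
    - [1,0.11,-0.006,0.0045,0,0,0]
    - [1,0.11,-0.006,0.0045,0,0,0]
    - [1,0.11,-0.006,0.0045,0,0,0]
    - [1,0.11,-0.006,0.0045,0,0,0]
    - [1,0.11,-0.006,0.0045,0,0,0]
    - [1,0.11,-0.006,0.0045,0,0,0]

```text
clock: 8.35
eef_pos: [543.0, -323.2, 18.6]
orientation: [0.693, -0.142, 0.692, 0.141]
force: [-0.7, 0.4, 7.2]
gripper_width: 14.4
```

>>> carry_out:
  steps:
    - [1,-0.03,0,0,0,0,0]
    - [1,-0.065,0.0,0.0,0,0,0]
    - [1,-0.065,0.03,0.0115,0,0,0]
    - [1,-0.065,0.06,0.023,0,0,0]
    - [1,-0.065,0.09,0.0345,0,0,0]
    - [1,-0.065,0.12,0.046,0,0,0]
    - [1,-0.065,0.135,0.0515,0,0,0]
    - [1,-0.065,0.144,0.055,0,0,0]
    - [1,-0.047,0.144,0.055,0,0,0]
    - [1,-0.047,0.144,0.055,0,0,0]
    - [1,-0.047,0.144,0.055,0,0,0]
    - [1,-0.047,0.144,0.055,0,0,0]

```text
clock: 9.35
eef_pos: [536.7, -169.4, 64.7]
orientation: [0.693, -0.141, 0.693, 0.141]
force: [1.0, -0.2, -0.8]
gripper_width: 14.4
```

```bash
python3 - <<'E'
from h import *
c=robot.read_camera('wrist'); save(c,'w5'); np.save('w5.npy',c,allow_pickle=True)
s=robot.read_state();p=np.array(s['eef_pos']);print(p,s['gripper_width'],s['force'])
crop=lambda q:((np.array(proj(c,q,True))-[225,110])*[2.85,600/210]).round(0)
yw=np.array([-.392,.92,0]);zw=np.array([.92,.392,0]);k=np.array([0,0,1]);P=np.array([537.3,-169,30])
for n,q in dict(vb_near=p+7.5*yw-17.5*k,vb_l=p-7.5*zw-17.5*k,vb_r=p+7.5*zw-17.5*k,pk_near10=P+10*yw,pk_l=P-10*zw,pk_r=P+10*zw,tallcap=(521,-132.5,69)).items(): print(n,crop(q))
cv2.imwrite('pics/w5c.png',cv2.resize(c['img'][110:320,225:425],(570,600),interpolation=2)[:,:,::-1])
E
```

```text
[ 536.8511568  -169.51012742   64.90741971] 14.344569637195383 [-0.33429991 -0.96221058 -0.87411235]
vb_near [279. 432.]
vb_l [239. 470.]
vb_r [319. 470.]
pk_near10 [282. 392.]
pk_l [233. 439.]
pk_r [331. 439.]
tallcap [278. 277.]
```

View pics/w5c.png

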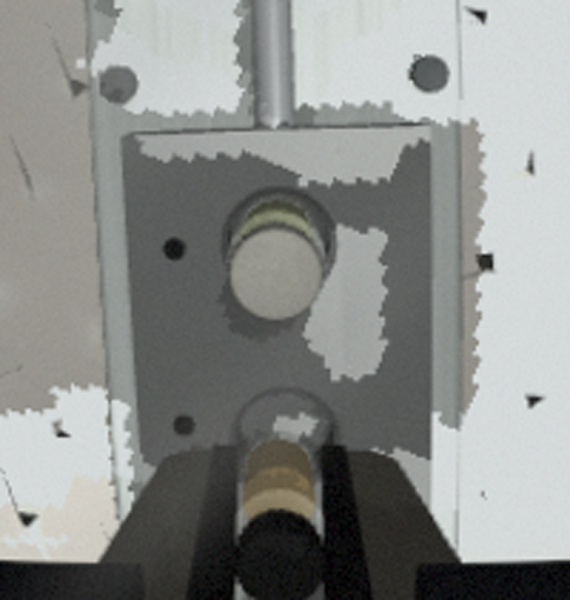

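The tall vial stands upright in pocket one. The short vial is within about 1 mm of pocket two, so I'll lower it.

>>> carry_out:
  steps:
    - [1,0.01,0,0.0005,0,0,0]
    - [1,0.015,0,0.0005,0,0,0]
    - [1,0.018,0,0.0005,0,0,0]
    - [1,0.021,0,0.0005,0,0,0]
    - [1,0.024,0,0.0005,0,0,0]
    - [1,0.027,0,0.0005,0,0,0]
    - [1,0.027,0,0.0005,0,0,0]

```text
clock: 9.98
eef_pos: [536.6, -168.4, 36.8]
orientation: [0.693, -0.141, 0.693, 0.141]
force: [0.3, 0.4, 0.1]
gripper_width: 14.7
```

>>> carry_out:
  steps:
    - [1,0.002,0,0,0,0,0]
    - [1,0.004,0,0,0,0,0]
    - [1,0.004,0,0,0,0,0]
    - [0.4,0.004,0,0,0,0,0]
    - [0.3,0.004,0,0,0,0,0]
    - [0.2,0.004,0,0,0,0,0]
    - [0,0.004,0,0,0,0,0]
    - [0,0.004,0,0,0,0,0]
    - [0,0.004,0,0,0,0,0]
    - [0,-0.03,0,0,0,0,0]
    - [0,-0.065,0,0,0,0,0]
    - [0,-0.095,0,0,0,0,0]

```text
clock: 10.98
eef_pos: [536.8, -168.5, 133.7]
orientation: [0.693, -0.141, 0.693, 0.141]
force: [1.3, -0.2, -0.7]
gripper_width: 46.0
```

>>> carry_out:
  steps:
    - [0,0,0.04,0.003,0,0,0]
    - [0,0,0.08,0.0075,0,0,0]
    - [0,0,0.0925,0.0075,0,0,0]
    - [0,0,0.0925,0.0075,0,0,0]
    - [0,0,0.0925,0.0075,0,0,0]
    - [0,0,0.0925,0.0075,0,0,0]

```text
clock: 11.48
eef_pos: [508.3, -81.2, 132.4]
orientation: [0.693, -0.142, 0.693, 0.141]
force: [-0.6, -0.9, -0.7]
gripper_width: 46.0
```

```bash
python3 - <<'E'
from h import *
c=robot.read_camera('wrist'); save(c,'w6'); np.save('w6.npy',c,allow_pickle=True)
p=robot.read_state()['eef_pos'];print(p)
for q in [(507.4,-80.5,93),(483.5,-51,55),(p[0],p[1],93)]: print(np.round(proj(c,q,True),1))
t=robot.read_camera('top');np.save('top1.npy',t,allow_pickle=True)
a=cv2.resize(c['img'][90:310,215:425],(420,440),interpolation=2)
b=cv2.resize(t['img'][200:270,240:350],(378,240),interpolation=2)
o=np.zeros((440,800,3),np.uint8); o[:,:420]=a; o[:240,422:]=b
cv2.imwrite('pics/w6c.png',o[:,:,::-1])
E
```

```text
[508.32290294 -81.38156398 132.35180392]
[321.5 259.8]
[306.  190.2]
[322.4 261.7]
```

View pics/w6c.png

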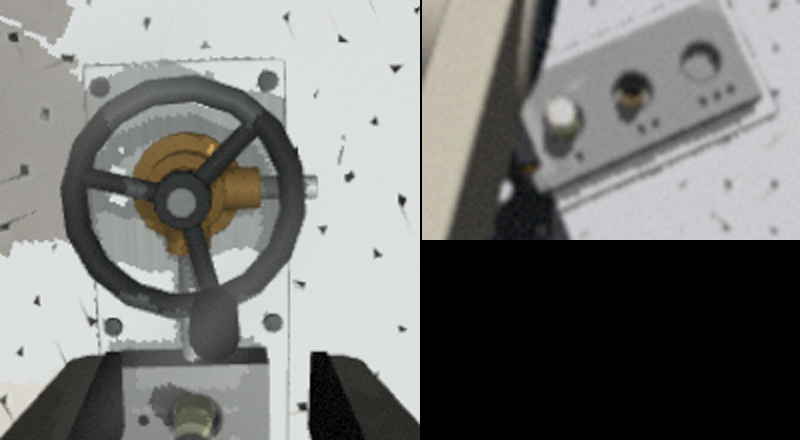

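Both vials are seated in pockets one and two, and pocket three is empty. The handle is within 1.5 mm of where I expected it. I'll descend and grip it.

>>> carry_out:
  steps:
    - [0,0.025,0.0015,0,0,0,0]
    - [0,0.055,0.0015,0,0,0,0]
    - [0,0.07,0.0015,0,0,0,0]
    - [0,0.07,0.0015,0,0,0,0]
    - [1,0.07,0.0015,0,0,0,0]
    - [1,0.07,0.0015,0,0,0,0]
    - [1,0.07,0.0015,0,0,0,0]
    - [1,0.07,0.0015,0,0,0,0]
    - [1,0.07,0.0015,0,0,0,0]
    - [1,0.07,0.0015,0,0,0,0]
  squeeze: 40

```text
clock: 12.42
eef_pos: [507.7, -79.3, 63.3]
orientation: [0.693, -0.141, 0.692, 0.141]
force: [-0.0, -0.7, 4.4]
gripper_width: 14.7
```

```bash
cat > arc.py <<'E'
import sys; from h import *
# offsets in tool y,z for circle about C, handle now at world angle a0 deg, steps of d deg
cx,cy,r,a0,d,n,jaw=map(float,sys.argv[1:8]); j=np.radians(jaw)
y=np.array([-np.sin(j),np.cos(j)]); z=np.array([np.cos(j),np.sin(j)])
P=lambda a:np.array([cx,cy])+r*np.array([np.cos(np.radians(a)),np.sin(np.radians(a))])
for i in range(1,int(n)+1):
    q=P(a0+d*i)-P(a0); print(round(a0+d*i,1),(q@y/1000).round(4),(q@z/1000).round(4))
E
python3 - <<'E'
from h import *
s=robot.read_state(); w,x,y,z=s['orientation']; m=R.from_quat([x,y,z,w]).as_matrix()
p=s['eef_pos'];d=p[:2]-[483.5,-51]; print(p,s['force'],s['gripper_width'],np.hypot(*d),np.degrees(np.arctan2(d[1],d[0])),m.round(3))
E
python3 arc.py 483.5 -51 38 -50.4 -8 11 23
```

```text
[507.72543415 -79.27875131  63.29749981] [-0.04816701 -0.6944491   4.44128805] 14.693544819520111 37.23653361604363 -49.41447174806893 [[ 0.001 -0.391  0.92 ]
 [-0.     0.92   0.391]
 [-1.    -0.001  0.001]]
-58.4 -0.0012 -0.0052
-66.4 -0.0016 -0.0105
-74.4 -0.0013 -0.0158
-82.4 -0.0002 -0.0209
-90.4 0.0015 -0.0259
-98.4 0.004 -0.0307
-106.4 0.0071 -0.035
-114.4 0.0107 -0.0388
-122.4 0.0148 -0.0421
-130.4 0.0194 -0.0448
-138.4 0.0243 -0.0469
```

>>> carry_out:
  steps:
    - [1,0,-0.0012,-0.0052,0,0,0]
    - [1,0,-0.0016,-0.0105,0,0,0]
    - [1,0,-0.0013,-0.0158,0,0,0]
    - [1,0,-0.0002,-0.0209,0,0,0]
    - [1,0,0.0015,-0.0259,0,0,0]
    - [1,0,0.004,-0.0307,0,0,0]
    - [1,0,0.0071,-0.035,0,0,0]
    - [1,0,0.0107,-0.0388,0,0,0]
    - [1,0,0.0148,-0.0421,0,0,0]
    - [1,0,0.0194,-0.0448,0,0,0]
    - [1,0,0.0243,-0.0469,0,0,0]
    - [1,0,0.0243,-0.0469,0,0,0]

```text
clock: 13.42
eef_pos: [454.1, -75.1, 63.2]
orientation: [0.693, -0.141, 0.693, 0.141]
force: [-3.2, -0.3, 11.2]
gripper_width: 15.2
```

```bash
python3 arc.py 483.5 -51 38 -138.4 -2.5 12 23; python3 -c "
from h import *
s=robot.read_state();d=s['eef_pos'][:2]-[483.5,-51];print(s['eef_pos'],s['force'],s['gripper_width'],np.hypot(*d),np.degrees(np.arctan2(d[1],d[0])))"
```

```text
-140.9 0.0016 -0.0005
-143.4 0.0032 -0.0009
-145.9 0.0048 -0.0013
-148.4 0.0064 -0.0016
-150.9 0.0081 -0.0018
-153.4 0.0097 -0.0019
-155.9 0.0114 -0.002
-158.4 0.013 -0.002
-160.9 0.0147 -0.0019
-163.4 0.0164 -0.0017
-165.9 0.018 -0.0015
-168.4 0.0196 -0.0012
[454.10879236 -75.13725676  63.17573695] [-3.23390005 -0.34586663 11.2349602 ] 15.201685162725191 38.032226471502 -140.60576635797196
```

>>> carry_out:
  steps:
    - [1,0,0.0016,-0.0005,0,0,0]
    - [1,0,0.0032,-0.0009,0,0,0]
    - [1,0,0.0048,-0.0013,0,0,0]
    - [1,0,0.0064,-0.0016,0,0,0]
    - [1,0,0.0081,-0.0018,0,0,0]
    - [1,0,0.0081,-0.0018,0,0,0]

```text
clock: 13.92
eef_pos: [449.6, -68.6, 63.1]
orientation: [0.693, -0.142, 0.693, 0.141]
force: [-2.3, -1.0, 11.2]
gripper_width: 15.1
```

>>> carry_out:
  steps:
    - [1,0,0.0016,-0.0001,0,0,0]
    - [1,0,0.0033,-0.0002,0,0,0]
    - [1,0,0.0033,-0.0002,0,0,0]

```text
clock: 14.17
eef_pos: [448.5, -66.3, 63.2]
orientation: [0.693, -0.142, 0.692, 0.141]
force: [-0.9, -4.9, 9.6]
gripper_width: 15.0
```

>>> carry_out:
  steps:
    - [1,0,0.0016,0,0,0,0]
    - [1,0,0.0033,0.0,0,0,0]
    - [1,0,0.0033,0.0,0,0,0]

```text
clock: 14.42
eef_pos: [448.4, -65.6, 63.3]
orientation: [0.694, -0.145, 0.692, 0.14]
force: [1.0, -24.0, 2.7]
gripper_width: 15.1
```

The valve has come to its stop: 24 N builds up at TCP (448.5,-66.2), i.e. -156.5° about the axis. That agrees with a station yaw of about 23.5°. Next I'll compute the arcs for backing off.

```bash
python3 arc.py 483.5 -51 38 -160.9 15 12 23
```

```text
-145.9 -0.0099 0.0006
-130.9 -0.0193 0.0038
-115.9 -0.0276 0.0093
-100.9 -0.0341 0.0167
-85.9 -0.0385 0.0256
-70.9 -0.0405 0.0353
-55.9 -0.0399 0.0452
-40.9 -0.0367 0.0546
-25.9 -0.0312 0.0629
-10.9 -0.0238 0.0695
4.1 -0.0149 0.0739
19.1 -0.0052 0.0758
```

>>> carry_out:
  steps:
    - [1,0,-0.0099,0.0006,0,0,0]
    - [1,0,-0.0193,0.0038,0,0,0]
    - [1,0,-0.0276,0.0093,0,0,0]
    - [1,0,-0.0341,0.0167,0,0,0]
    - [1,0,-0.0385,0.0256,0,0,0]
    - [1,0,-0.0405,0.0353,0,0,0]
    - [1,0,-0.0399,0.0452,0,0,0]
    - [1,0,-0.0367,0.0546,0,0,0]
    - [1,0,-0.0312,0.0629,0,0,0]
    - [1,0,-0.0238,0.0695,0,0,0]
    - [1,0,-0.0149,0.0739,0,0,0]
    - [1,0,-0.0052,0.0758,0,0,0]

```text
clock: 15.42
eef_pos: [518.9, -37.7, 63.2]
orientation: [0.693, -0.142, 0.693, 0.141]
force: [-4.4, -4.4, 10.4]
gripper_width: 14.9
```

>>> carry_out:
  steps:
    - [1,0,0.0099,-0.0006,0,0,0]
    - [1,0,0.0193,-0.0038,0,0,0]
    - [1,0,0.0276,-0.0093,0,0,0]
    - [1,0,0.0341,-0.0167,0,0,0]
    - [1,0,0.0385,-0.0256,0,0,0]
    - [1,0,0.0405,-0.0353,0,0,0]
    - [1,0,0.0399,-0.0452,0,0,0]
    - [1,0,0.0367,-0.0546,0,0,0]
    - [1,0,0.0312,-0.0629,0,0,0]
    - [1,0,0.0238,-0.0695,0,0,0]
    - [1,0,0.0149,-0.0739,0,0,0]
    - [1,0,0.0052,-0.0758,0,0,0]

```text
clock: 16.42
eef_pos: [446.9, -62.7, 63.2]
orientation: [0.693, -0.141, 0.692, 0.141]
force: [2.3, 4.5, 8.5]
gripper_width: 15.0
```

>>> carry_out:
  steps:
    - [1,0,-0.0099,0.0006,0,0,0]
    - [1,0,-0.0193,0.0038,0,0,0]
    - [1,0,-0.0276,0.0093,0,0,0]
    - [1,0,-0.0341,0.0167,0,0,0]
    - [1,0,-0.0385,0.0256,0,0,0]
    - [1,0,-0.0405,0.0353,0,0,0]
    - [1,0,-0.0399,0.0452,0,0,0]
    - [1,0,-0.0367,0.0546,0,0,0]
    - [1,0,-0.0312,0.0629,0,0,0]
    - [1,0,-0.0238,0.0695,0,0,0]
    - [1,0,-0.0149,0.0739,0,0,0]
    - [1,0,-0.0052,0.0758,0,0,0]

```text
clock: 17.42
eef_pos: [519.0, -37.9, 63.2]
orientation: [0.693, -0.142, 0.693, 0.141]
force: [-2.9, -4.3, 11.2]
gripper_width: 15.4
```

>>> carry_out:
  steps:
    - [1,0,0.0099,-0.0006,0,0,0]
    - [1,0,0.0193,-0.0038,0,0,0]
    - [1,0,0.0276,-0.0093,0,0,0]
    - [1,0,0.0341,-0.0167,0,0,0]
    - [1,0,0.0385,-0.0256,0,0,0]
    - [1,0,0.0405,-0.0353,0,0,0]
    - [1,0,0.0399,-0.0452,0,0,0]
    - [1,0,0.0367,-0.0546,0,0,0]
    - [1,0,0.0312,-0.0629,0,0,0]
    - [1,0,0.0238,-0.0695,0,0,0]
    - [1,0,0.0149,-0.0739,0,0,0]
    - [1,0,0.0052,-0.0758,0,0,0]

```text
clock: 18.42
eef_pos: [446.8, -62.6, 63.2]
orientation: [0.693, -0.141, 0.692, 0.141]
force: [3.1, 4.9, 9.6]
gripper_width: 15.0
```

>>> carry_out:
  steps:
    - [1,0,-0.0015,0,0,0,0]
    - [1,0,-0.0032,0.0001,0,0,0]
    - [1,0,-0.0032,0.0001,0,0,0]
    - [1,0,-0.0032,0.0001,0,0,0]
    - [1,0,-0.0032,0.0001,0,0,0]
    - [1,0,-0.0032,0.0001,0,0,0]

```text
clock: 18.92
eef_pos: [448.1, -65.5, 63.1]
orientation: [0.693, -0.141, 0.693, 0.141]
force: [-1.7, 0.2, 12.9]
gripper_width: 14.8
```

```bash
python3 - <<'E'
from h import *
c=robot.read_camera('wrist'); save(c,'w7'); np.save('w7.npy',c,allow_pickle=True)
s=robot.read_state();p=s['eef_pos'];d=p[:2]-[483.5,-51];print(p,s['force'],np.hypot(*d),np.degrees(np.arctan2(d[1],d[0])))
a=np.array([483.5,-51]);
for y in (22,23.5,25):
    t=np.radians(y); print(y,'handle',(proj(c,[*(a-38*np.array([np.cos(t),np.sin(t)])),93],True)),'rim in',proj(c,[*(a-30*np.array([np.cos(t),np.sin(t)])),52],True),'hub',proj(c,[*a,55],True))
cv2.imwrite('pics/w7c.png',cv2.resize(c['img'][150:330,230:440],(700,600),interpolation=2)[:,:,::-1])
E
```

```text
[448.05618351 -65.51460247  63.12318659] [-1.49716873  0.0502023  11.66828818] 38.30062418168135 -157.73040249911963
22 handle (np.float64(323.37007141193635), np.float64(312.5855053698191)) rim in (np.float64(338.54064219367046), np.float64(278.2113425983185)) hub (np.float64(396.4293808899818), np.float64(280.64100739012895))
23.5 handle (np.float64(323.3571504820022), np.float64(314.7178671181919)) rim in (np.float64(338.513105827527), np.float64(279.6220715389686)) hub (np.float64(396.4293808899818), np.float64(280.64100739012895))
25 handle (np.float64(323.4066939282395), np.float64(316.8376872446165)) rim in (np.float64(338.52495664918064), np.float64(281.02826300680533)) hub (np.float64(396.4293808899818), np.float64(280.64100739012895))
```

View pics/w7c.png

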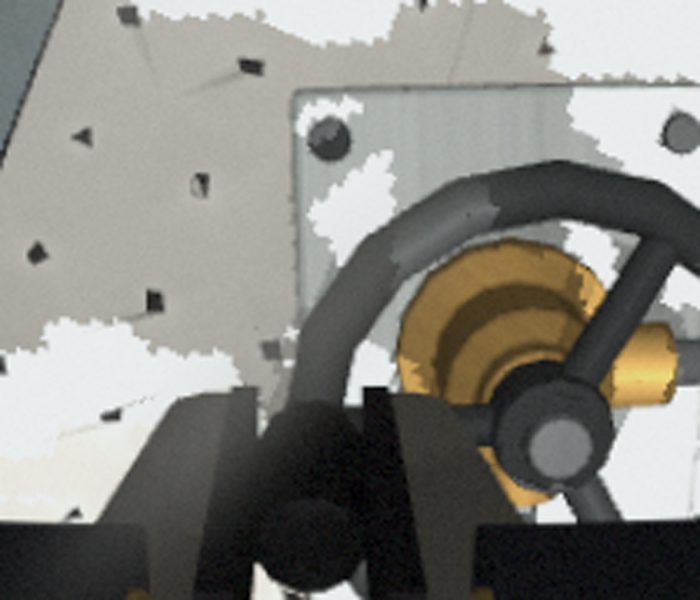

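The handle is firmly between the pads, and the spoke points at -157.7° against the stop's -156.5°. I'll trim about 0.7 mm and hold.

>>> carry_out:
  steps:
    - [1,0,-0.0007,0.0,0,0,0]
    - [1,0,-0.0007,0.0,0,0,0]
    - [1,0,-0.0007,0.0,0,0,0]
    - [1,0,-0.0007,0.0,0,0,0]
    - [1,0,-0.0007,0.0,0,0,0]
    - [1,0,-0.0007,0.0,0,0,0]

```text
clock: 19.47
eef_pos: [448.2, -66.0, 63.1]
orientation: [0.693, -0.141, 0.693, 0.141]
force: [-1.6, 1.1, 12.9]
gripper_width: 14.9
```

```bash
python3 - <<'E'
from h import *
t=robot.read_camera('scene')
s=robot.read_state();p=s['eef_pos'];d=p[:2]-[483.5,-51];print(p,s['force'],s['gripper_width'],np.hypot(*d),np.degrees(np.arctan2(d[1],d[0])),np.abs(s['joint_vel']).max())
cv2.imwrite('pics/s1.png',cv2.resize(t['img'][200:330,205:425],(660,390),interpolation=2)[:,:,::-1])
E
```

```text
[448.25969183 -65.96978011  63.13005899] [-2.04977974  0.77236096 13.17243102] 15.032710612618432 38.28803515963901 -156.98463175582378 0.0012089100663953895
```

View pics/s1.png

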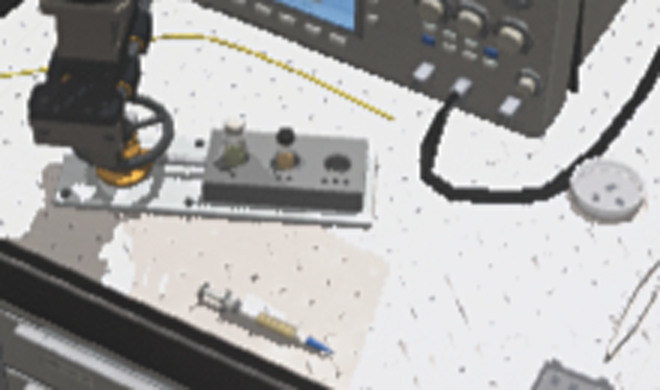

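The scene view shows both vials upright in pockets one and two (about (235,145) and (287,150)), pocket three empty at (337,165), and the other things where they lay. The handle is at -157.0°, within 0.5° of the stop angle plus two turns, and still. I'm handing the job in.

```bash
python3 -c "
from cell import robot
print(robot.job_done())"
```

```text
the job is handed in; nothing more can be done
None
```

The job is done and handed in at about 19.5 s on the robot's clock.

- **Vials:** I stood the tall vial in pocket one, then the short vial in pocket two, and let both go. The last pictures show both upright and seated, with pocket three empty. The bystanders in view had not moved.
- **Valve:** I closed it clockwise by the crank handle until it met its stop, where 24 N built up at -156.5° about the axis. I then backed it off two turns, and the gripper still holds the handle with a 40 N grip.
- **Last check:** The handle sits at -157.0°, about 0.5° short of exactly two turns, and the arm was at rest. I put the possible error at about 1°, because the handle may have slipped slightly in the pads at the stop.
- **Readings that disagreed:**
  - The station's yaw came out at 23° from the top camera and 25° from the wrist camera. The felt stop gave 23.5°, so I used the stop as the reference.
  - A steady upward force of about 12 N shows on the tool while it grips the handle. I think the closing fingers press the handle down on its pin. I left it, as it is well under the limits.

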